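# Snap a hook-on bracket onto a slotted upright

### The arm

A 6-joint arm with a two-finger parallel gripper is mounted at the origin on a cart in front of the work surface, level with it; the furniture and walls round the work are solid. World frame = base frame: x ahead of the robot, y to its left, z up, the work surface at z = 0. Lengths are in mm, angles in rad, forces in N, time in s.
With the tool pointing down it reaches from about 300 to 775 mm from the base axis. Payload 14.6 kg.
Tool frame: the origin (TCP) lies midway between the tips of the shut fingers; the grasp point (between the pads) lies 19 mm behind it; z points along the fingers, y is the line along which they close (so a half turn about z gives the same grasp; the last joint's range is limited). The gripper opens to 94 mm and grips with 3 to 60 N. Pads are 16 mm wide; open, the fingers measure 119 mm over their backs; the gripper's body (75 mm by 177 mm) begins 78 mm behind the grasp point.
Start: joints at [-1.369, 0.3, 1.521, -0, 1.321, -0.067], TCP at [146.059, -530.241, 205.446] pointing down, gripper open.
Joint ranges: [-3.03, 3.03], [-0.79, 2.21], [0.23, 2.52], [-1.04, 4.18], [0, 3.07], [-2.55, 2.55]. Speed limits (rad/s): [2.22, 2.22, 2.57, 3.14, 3.14, 3.14].

### API

Orientations are given as a unit quaternion [x, y, z, w].
In Python, from workcell import robot, viewer, close_job gives the robot as it stands. The module is installed in compiled form; this text tells all that it offers.
- The arm moves only by the tool send_rows, never from a script. Its argument "increments" is a list of rows, each a list of 3 entries, a list of its own where there are three numbers: the shift along the world's x, y, z scaled (see below), then the turn, a rotation vector about the world's x, y, z scaled (see below), then the closure, from 0 (fully open) to 1 (shut). In form: [[[dx, dy, dz], [ax, ay, az], gripper], ...]. A call has 1 to 5 rows; each row shifts and turns the commanded pose from where the row before left it; what a row does not reach is not made up. The controller multiplies each number of a shift by 25 mm and each number of a turn by 180 degrees. A row lasts 1/8 s, in which the tool goes at most 62.5 mm and 10.7 degrees, less where a joint would pass 70% of its speed; a pose out of reach is approached as far as the arm can. A call with a number of a shift or a turn outside -1 to 1 is refused whole. A call with a gripper value outside its range is refused whole. The fingers move at their own pace and stop on an object; "force" is the grip in N (left out, the last holds). Time passes only in rows, so rows that do not move let the fingers close. It gives the time, the measured TCP pose, the force, the opening and the grip force at its end, in the units of the state.
- robot.observe(): the state, without advancing time (a new reading comes with each control period).
- viewer.capture(name): name is "side" or "top" or "wrist"; returns a dict with "image" (384x512x3 uint8, red, green, blue), "depth" (384x512 float32, mm along the optical axis (not along the pixel's ray), 0 where there is no reading), "fx", "fy", "cx", "cy" (pixels), "position" and "orientation" of the camera in the world. Camera axes: x right, y down, z forward; pixel columns grow to the right and rows downward; lengths in mm; the calibration is good to about 2 mm. A picture is of the moment at which its call begins.
- close_job(): hands the job in; it is judged then, once.
The state is a dict: "t": time; "joints": joint angles; "qvel": joint speeds; "joint_efforts": joint torques, N m; "tcp_pos": TCP position; "ee_rot": TCP orientation; "contact_force": force on the tool from outside, world axes, zero at the start; "ft_torque": the same for the moment, N m; "grip_width": opening from 0.0 (shut) to 1.0 (fully open); "grip_force": force on a finger pad.
Only numpy, scipy, OpenCV 4.12 (cv2) and the standard library are available. Lean on these libraries where they do the work, as an engineer would, in place of code of your own. Each camera call takes 0.05 s, during which the arm holds its last target. There are 200 camera calls.

### The job

Pick up the blue bracket and mount it on the slotted aluminium strip of the bench stand: put both hook tabs into the two slots until the bracket's back lies against the strip, then press it down against the sprung pad until the orange latch snaps out over its top edge, and let go. The strip is clamped a little higher or lower each time, so feel for the slots and stay gentle: never press the bracket against the stand with more than 40 N. Leave the orange-brown nail box and the tape measure where they are.

Things in the scene. Friction and masses are not known exactly. Their poses are not given: they have to be found in the camera images.
- bracket: Loose blue steel bracket standing on its foot, 0.17-0.35 kg. Origin: middle of the back face's lower edge, on the underside; x points out of the back face (into the strip when mounted), z up. Back plate x -5..0, y -18..18, z 0..90 mm. Foot x -100..0, y -18..18, 5 mm thick, front lip up to z 16. Upright rib 10 mm thick across y, x -50..-4, z up to 88 mm.
- grip (a point): Point in the bracket's rib, 32 mm before the back face and 72 mm above the underside: a good place to grip the 10 mm rib across y from above. Axes as the bracket's.
- hooks (a point): Tip of the lower hook tab: 11 mm behind the back face, 15 mm above the underside. There are two equal tabs 8 mm wide (bracket y -4..4), each a neck (x 0..5.5) and behind it a hook (x 5.5..11) that reaches 7 mm lower. Bracket frame, mm: necks z 15..23 and 55..63; hooks z 8..23 and 48..63.
- stand: Fixed bench stand. Origin: on the bench under the middle of the front face of its slotted aluminium strip (4 mm thick, 48 wide); x points into the strip, z up; a mounted bracket shares its axes, x and y. Dark base plate x -32..75, y -55..55, 8 mm thick. Highest point is the strip's top, 110 mm above the seat level S. Rubber buffers let the strip give 1 mm per 8 N in x, at most 4 mm; else rigid.
- seat (a point): Mark on the stand, 56 mm above the bench in the plane of the strip's face. The seat level S is 2 to 26 mm above it (strip clamped anew each time; slots, latch and pad go with it). Slots 12 mm wide (y -6..6) at S+15..33 and S+55..73 mm, hollow behind. Hooks enter with the underside 7..10 mm above S; else they butt on the strip, back face 11 mm or more off. Fully pressed: underside at S.
- latch (a joint): Orange sprung latch nose, 24 mm wide, 6 mm out of the strip's face at S+92.5..103 mm. Value: m pushed in; 0 = fully out, 0.006 = flush. The raised bracket's back plate pushes it in (1 to 2.5 N); it snaps out over the plate once the underside is less than 2.5 mm above S.
- pad (a joint): Sprung black pad under the bracket's place (stand x -25..-3, y -11..11 mm), top at S+7 mm when free. Value: m pressed down; 0 = free, 0.007 = bracket fully down. Resists with 2 N at first, 9 N at 0.007, and lifts an unlatched bracket; under a latched one about 0.0045.
- box_nails: Small orange-brown cardboard box, 45x70x36 mm, a bystander. Origin: middle of its underside.
- tape_measure: Yellow and black tape measure standing on edge, 35x90x66 mm, a bystander. Origin: middle of its underside.
Not all that is in view belongs to the job. There is more than one size of the bracket; the one meant has the size given above.

How it is judged:
By the outcome, as a careful person would: the job done as asked, in the order asked, and still so for the second after the job is handed in, with the robot touching nothing.
It also fails if it takes over 61 s, if anything falls off the work surface, if the arm or the gripper's body presses on something with over 40 N, if the wrist force passes 120 N, or if a joint passes its speed limit or range.

## Working session

There is one attempt and no reset: what is moved stays moved. The work goes in short steps, Python scripts to look and compute and a tool call to move; the robot and the scene stay as the last step left them, time stands still between calls to the robot, and variables do not carry over. Pictures are saved under pics/ and viewed, at most 10 in all, crops included, and the job is handed in when it is done.

Besides the shell and the picture viewer there is one more tool, called in YAML: its name, and indented under it one key for each argument. send_rows: Moves the arm, as the interface text tells. Shifts and turns lie within -1 to 1; 1 stands for 25 mm of shift or 180 degrees of turn. Its arguments: {"type":"object","properties":{"increments":{"type":"array"},"force":{"type":"number"}},"required":["increments"]}

```bash
mkdir -p pics; cat > h.py <<'E'
import numpy as np, cv2
from scipy.spatial.transform import Rotation as R
from workcell import robot, viewer
def cap(n):
    c=viewer.capture(n); np.savez(f'{n}.npz',**c); return c
def pts(c):
    d=np.asarray(c['depth'],float); v,u=np.indices(d.shape)
    p=np.stack([(u-c['cx'])/c['fx']*d,(v-c['cy'])/c['fy']*d,d],-1)
    return p@R.from_quat(c['orientation']).as_matrix().T+np.asarray(c['position'])
def save(c,f,crop=None,s=1):
    im=c['image'][...,::-1]
    if crop: im=im[crop[1]:crop[3],crop[0]:crop[2]]
    cv2.imwrite('pics/'+f,cv2.resize(im,None,fx=s,fy=s,interpolation=cv2.INTER_CUBIC))
E
python3 - <<'E'
from h import *
a=cap('top');b=cap('side')
for c in(a,b):print(c['position'],c['orientation'],c['fx'])
im=np.vstack([a['image'],b['image']])
cv2.imwrite('pics/a.png',cv2.resize(im,(800,1200))[...,::-1][:600]);cv2.imwrite('pics/b.png',cv2.resize(im,(800,1200))[...,::-1][600:])
E
```

```text
[ 417.09042902   62.53297497 1155.52192674] [ 0.70741201 -0.70369592  0.04886764 -0.04463457] 460.3362247062211
[185.01366408 984.69080385 574.20510976] [-0.16922003  0.83161395 -0.52044622  0.09443802] 387.12981211015097
```

View pics/a.png

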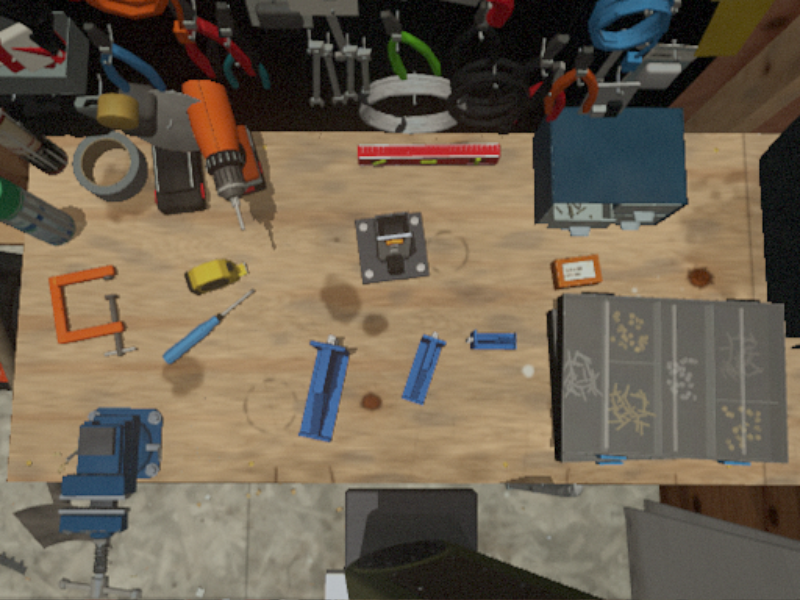

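View pics/b.png

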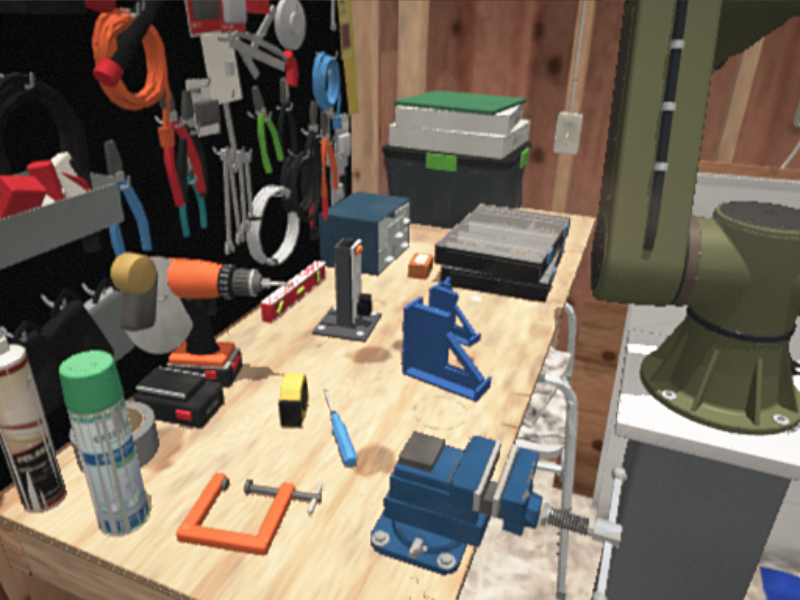

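The top view (800x600 px) shows three blue brackets: large (325,390), medium (424,368) and small (493,341). The stand is at (392,247), the nail box at (577,271) and the tape at (215,275). I'll measure the sizes next.

```bash
cat > m.py <<'E'
from h import *
c=dict(np.load('top.npz')); P=pts(c)
hsv=cv2.cvtColor(c['image'],cv2.COLOR_RGB2HSV)
m=cv2.inRange(hsv,(105,120,50),(125,255,255))
n,l,s,ce=cv2.connectedComponentsWithStats(m)
for i in range(1,n):
    if s[i,4]<150: continue
    q=P[(l==i)&(P[...,2]>-20)]
    if len(q)<100: continue
    r=cv2.minAreaRect(q[:,:2].astype(np.float32))
    print(i,s[i],'rect',np.round(r[0]),np.round(r[1]),round(r[2],1),'z',np.percentile(q[:,2],[2,20,50,98]).round())
    for lo,hi in((0,12),(60,130)):
        k=q[(q[:,2]>lo)&(q[:,2]<hi)]
        if len(k)>10:
            r=cv2.minAreaRect(k[:,:2].astype(np.float32)); print('  ',lo,hi,len(k),np.round(r[0],1),np.round(r[1]),round(r[2],1))
# stand
w=P[130:185,225:280].reshape(-1,3);
for lo,hi in((4,14),(140,230)):
    k=w[(w[:,2]>lo)&(w[:,2]<hi)];r=cv2.minAreaRect(k[:,:2].astype(np.float32));print('stand',lo,len(k),np.round(r[0],1),np.round(r[1],1),round(r[2],1),k[:,2].mean(),k[:,2].max())
k=w[w[:,2]>155]
o=cv2.inRange(hsv,(8,150,120),(22,255,255))[130:185,225:280].reshape(-1)>0
print('orange',w[o].round(1)[:12])
E
python3 m.py
python3 -c "
from h import *
c=dict(np.load('top.npz'));save(c,'c.png',(180,120,350,290),3.5)"
```

```text
72 [303 212  27  11 219] rect [480. -33.] [ 44. 224.] 22.1 z [ 1.  5. 10. 70.]
   0 12 109 [ 507.9 -107.6] [21. 62.] 0.5
   60 130 64 [505.9 -85.7] [34. 21.] 88.0
73 [258 215  27  44 527] rect [453.  13.] [ 50. 111.] 60.3 z [ 2.  5.  8. 92.]
   0 12 308 [459.1   9.7] [33. 90.] 71.6
   60 130 116 [481.6   8.4] [32. 59.] 56.7
75 [191 219  32  63 882] rect [416. 126.] [125. 140.] 78.4 z [  4.   8.  12. 131.]
   0 12 447 [423.6 163.6] [ 49. 130.] 78.4
   60 130 270 [440.1 150.8] [ 47. 108.] 88.4
stand 4 1130 [663.1  54.7] [140.4 138.6] 0.1 8.725932059836763 13.953755020859717
stand 140 380 [654.2  57.4] [43.3 48.7] 6.8 166.93925226897474 178.3965942493718
orange [[637.   57.8 166.6]
 [636.7  55.7 168.4]
 [637.3  53.4 165.4]
 [637.4  51.2 165.1]
 [637.5  49.  164.8]
 [636.   47.  171.7]
 [636.8  44.7 168.2]
 [635.1  66.6 165.2]
 [634.5  64.4 167.8]
 [634.4  62.2 168.3]
 [634.5  60.  167.8]
 [635.1  57.8 165.3]]
```

View pics/c.png

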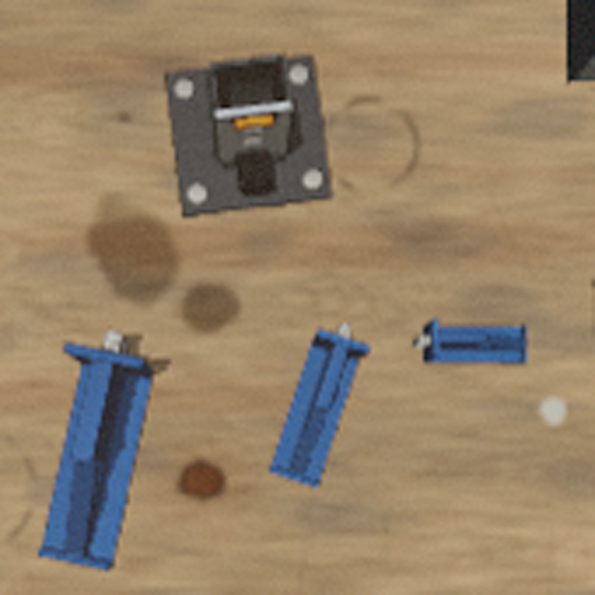

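The crop confirms it: the medium bracket at crop (320,408) has a foot of about 36x100 mm and a top at z≈92, so it matches. The large one is 130 mm tall and the small one 70 mm. The strip is the light line at crop (216,113)-(291,104), at a yaw of about +7°.

```bash
python3 - <<'E'
from h import *
o=robot.observe(); M=R.from_quat(o['ee_rot']).as_matrix(); print(M.round(3)); print({k:np.round(v,3) for k,v in o.items()})
c=dict(np.load('top.npz')); P=pts(c)
# plate top ray cast from crop px onto z=90
def ray(u,v,z):
    d=R.from_quat(c['orientation']).as_matrix()@np.array([(u-c['cx'])/c['fx'],(v-c['cy'])/c['fy'],1]);p=c['position'];return p+d*(z-p[2])/d[2]
f=lambda x,y,z: ray(180+x/3.5,120+y/3.5,z).round(1)
print('plate top L,R',f(318,331,90),f(368,349,90)); print('foot front',f(271,471,10),f(319,486,10))
print('strip',f(216,113,176),f(291,104,176),'base',f(166,72,8),f(314,56,8),f(331,197,8),f(184,214,8))
E
```

```text
[[ 0.964  0.266 -0.   ]
 [ 0.266 -0.964  0.001]
 [ 0.    -0.001 -1.   ]]
{'t': np.float64(0.1), 'joints': array([-1.369,  0.3  ,  1.522, -0.   ,  1.321, -0.067]), 'qvel': array([ 0.   , -0.001, -0.003,  0.002,  0.001, -0.   ]), 'joint_efforts': array([ 2.0000e-03, -5.3264e+01, -3.5328e+01,  7.1000e-02,  2.3000e-02,
       -0.0000e+00]), 'tcp_pos': array([ 146.016, -530.015,  204.947]), 'ee_rot': array([ 0.991,  0.134, -0.   , -0.001]), 'contact_force': array([ 0.245, -0.533,  0.714]), 'ft_torque': array([ 0.02 ,  0.012, -0.052]), 'grip_force': np.float64(0.0), 'grip_width': np.float64(0.998)}
plate top L,R [508.5  10.7  90. ] [496.7 -22.5  90. ]
foot front [416.3  40.   10. ] [406.    6.1  10. ]
strip [636.4  78.1 176. ] [642.4  31.5 176. ] base [704.3 117.4   8. ] [717.    9.4   8. ] [612.6  -2.8   8. ] [599.6 103.2   8. ]
```

send_rows:
  increments:
    - [[0.4, 1, 0.4], [0, 0, 0], 0]
    - [[0.6, 1, 0.4], [0, 0, 0], 0]
    - [[0.6, 1, 0.4], [0, 0, 0], 0]
    - [[0.6, 1, 0.4], [0, 0, 0], 0]
    - [[0.6, 1, 0.4], [0, 0, 0], 0]

```text
t: 0.72
tcp_pos: [216.4, -404.3, 255.5]
ee_rot: [0.991, 0.134, -0.0, -0.0]
contact_force: [-0.0, -0.2, -0.3]
grip_width: 0.999
grip_force: 0.0
```

send_rows:
  increments:
    - [[0.6, 1, 0], [0, 0, 0], 0]
    - [[0.6, 1, 0], [0, 0, 0], 0]
    - [[0.6, 1, 0], [0, 0, 0], 0]
    - [[0.6, 1, 0], [0, 0, 0], 0]
    - [[0.6, 1, 0], [0, 0, 0], 0]

```text
t: 1.35
tcp_pos: [291.4, -279.3, 255.3]
ee_rot: [0.991, 0.134, -0.0, -0.0]
contact_force: [0.8, -0.7, 0.6]
grip_width: 1.004
grip_force: 0.0
```

send_rows:
  increments:
    - [[0.6, 1, 0], [0, 0, 0], 0]
    - [[0.6, 1, 0], [0, 0, 0], 0]
    - [[0.6, 1, 0], [0, 0, 0], 0]
    - [[0.6, 1, 0], [0, 0, 0], 0]
    - [[0.6, 1, 0], [0, 0, 0], 0]

```text
t: 1.98
tcp_pos: [366.3, -154.3, 255.3]
ee_rot: [0.991, 0.134, -0.0, -0.0]
contact_force: [0.0, 0.0, 0.7]
grip_width: 0.998
grip_force: 0.0
```

send_rows:
  increments:
    - [[0.6, 1, 0], [0, 0, -0.047], 0.4]
    - [[0.6, 1, 0], [0, 0, -0.047], 0.4]
    - [[0.6, 1, 0], [0, 0, -0.047], 0.4]
    - [[0.6, 1, 0], [0, 0, -0.046], 0.4]
    - [[0.6, 1, 0], [0, 0, 0], 0.4]

```text
t: 2.6
tcp_pos: [441.4, -29.3, 255.3]
ee_rot: [0.987, -0.16, -0.0, 0.0]
contact_force: [-0.1, 0.5, 0.8]
grip_width: 0.604
grip_force: 0.0
```

send_rows:
  increments:
    - [[0.6, 0.7, 0], [0, 0, 0], 0.4]
    - [[0.6, 0.6, 0], [0, 0, 0], 0.4]
    - [[0, 0, 0], [0, 0, 0], 0.4]

```text
t: 2.98
tcp_pos: [471.5, 2.9, 255.0]
ee_rot: [0.987, -0.158, -0.0, 0.0]
contact_force: [0.5, 0.8, -0.5]
grip_width: 0.599
grip_force: 0.0
```

```bash
python3 - <<'E'
from h import *
c=cap('wrist'); print(c['position'],R.from_quat(c['orientation']).as_matrix().round(3),c['fx']); save(c,'d.png',None,1.5)
E
```

```text
[547.93291914 -23.33155371 433.34478293] [[-0.313 -0.912 -0.265]
 [-0.95   0.301  0.086]
 [ 0.001  0.278 -0.961]] 343.68508181045524
```

View pics/d.png

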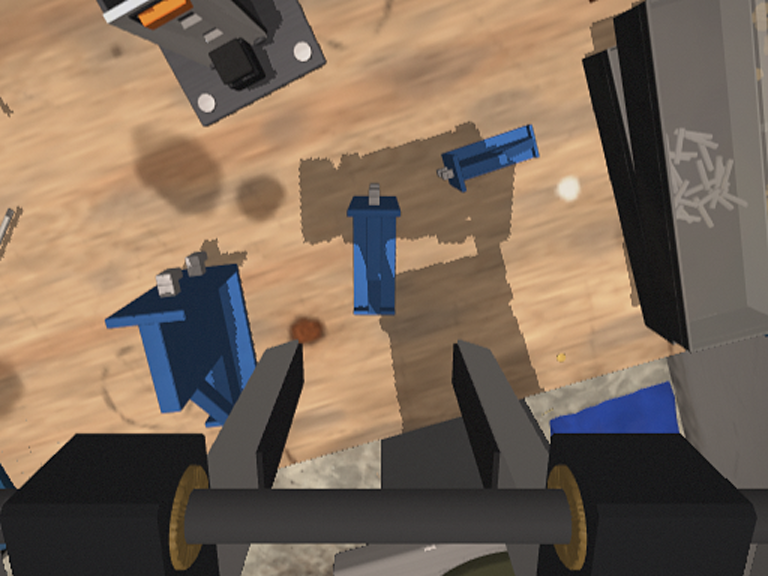

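The wrist view shows the bracket standing square to the tool: its plate top edge runs (348,197)-(400,198) and its lip ends at about (374,314).

```bash
cat >> h.py <<'E'
def ray(c,u,v,z):
    d=R.from_quat(c['orientation']).as_matrix()@np.array([(u-c['cx'])/c['fx'],(v-c['cy'])/c['fy'],1]);p=c['position'];return (p+d*(z-p[2])/d[2]).round(1)
E
python3 - <<'E'
from h import *
c=dict(np.load('wrist.npz'))
L,Rr=ray(c,348/1.5,197/1.5,90),ray(c,400/1.5,198/1.5,90); a,b=ray(c,352.5/1.5,314/1.5,0),ray(c,396/1.5,314/1.5,0)
print(L,Rr,a,b)
m=(L+Rr)/2; d=m-(a+b)/2; print(m,np.hypot(*d[:2]),np.degrees(np.arctan2(d[1],d[0])),np.degrees(np.arctan2(L[0]-Rr[0],-(L[1]-Rr[1]))))
P=pts(c); q=P[125:215,230:270].reshape(-1,3); k=q[(q[:,2]>80)&(q[:,2]<100)]; print('high',len(k),k.mean(0),cv2.minAreaRect(k[:,:2].astype(np.float32)))
y=np.radians(-18.3); print('grip',m[:2]-32*np.array([np.cos(y),np.sin(y)]))
# stand features in this view
w=P.reshape(-1,3); k=w[(w[:,0]>600)&(abs(w[:,1]-55)<40)&(w[:,2]>150)]; print('stand',k[:,2].max(),len(k))
print(robot.observe()['tcp_pos'],R.from_quat(robot.observe()['ee_rot']).as_matrix()[:,0])
E
```

```text
[518.9   6.1  90. ] [507.5 -26.3  90. ] [412.8  43.7   0. ] [400.7   7.    0. ]
[513.2 -10.1  90. ] 112.19761583919691 -18.418800069259124 160.61548432064222
high 638 [488.06215702  -0.92078474  87.66237059] ((482.25640869140625, 0.849273681640625), (35.133636474609375, 50.3127555847168), 72.0526351928711)
grip [ 4.82818385e+02 -5.22414090e-02]
stand 174.1529208540178 979
[471.04217811   2.30011381 255.09534937] [ 9.49852177e-01 -3.12698227e-01 -8.12505008e-04]
```

send_rows:
  increments:
    - [[0.2, 0, -1], [0, 0, 0], 0.4]
    - [[0, 0, -1], [0, 0, 0], 0.4]
    - [[0, 0, -1], [0, 0, 0], 0.4]
    - [[0, 0, -1], [0, 0, 0], 0.4]
    - [[0, 0, -1], [0, 0, 0], 0.4]

```text
t: 3.65
tcp_pos: [475.7, 1.5, 129.8]
ee_rot: [0.987, -0.159, 0.0, 0.0]
contact_force: [0.2, 0.5, 0.9]
grip_width: 0.596
grip_force: 0.0
```

send_rows:
  increments:
    - [[0, 0, -1], [0, 0, 0], 0.4]
    - [[0, 0, -1], [0, 0, 0], 0.4]
    - [[0, 0, -0.7], [0, 0, 0], 0.4]
    - [[0, 0, -0.4], [0, 0, 0], 0.4]
    - [[0, 0, 0], [0, 0, 0], 0.4]

```text
t: 4.28
tcp_pos: [475.8, 1.9, 52.8]
ee_rot: [0.987, -0.159, -0.0, 0.0]
contact_force: [0.3, 0.2, -0.5]
grip_width: 0.593
grip_force: 0.0
```

send_rows:
  increments:
    - [[0, 0, 0], [0, 0, 0], 0.8]
    - [[0, 0, 0], [0, 0, 0], 1]
    - [[0, 0, 0], [0, 0, 0], 1]
    - [[0, 0, 0], [0, 0, 0], 1]
  force: 50

```text
t: 4.78
tcp_pos: [476.1, 2.3, 53.1]
ee_rot: [0.987, -0.159, 0.0, -0.0]
contact_force: [0.5, 0.1, -0.2]
grip_width: 0.208
grip_force: 0.0
```

send_rows:
  increments:
    - [[0, 0, 0], [0, 0, 0], 1]
    - [[0, 0, 0], [0, 0, 0], 1]
    - [[0, 0, 0], [0, 0, 0], 1]

```text
t: 5.15
tcp_pos: [475.8, 2.3, 52.7]
ee_rot: [0.987, -0.159, -0.0, 0.0]
contact_force: [0.8, -0.3, -3.2]
grip_width: 0.104
grip_force: 50.0
```

send_rows:
  increments:
    - [[0, 0, 0.4], [0, 0, 0], 1]
    - [[0, 0, 0.8], [0, 0, 0], 1]
    - [[0, 0, 1], [0, 0, 0], 1]
    - [[0, 0, 1], [0, 0, 0], 1]
    - [[0, 0, 1], [0, 0, 0], 1]

```text
t: 5.78
tcp_pos: [475.9, 2.3, 159.4]
ee_rot: [0.987, -0.159, 0.0, -0.0]
contact_force: [0.3, 0.4, -3.5]
grip_width: 0.105
grip_force: 50.0
```

send_rows:
  increments:
    - [[0.6, 0.3, 0.5], [0, 0, 0.03], 1]
    - [[0.7, 0.4, 0], [0, 0, 0.04], 1]
    - [[0.8, 0.4, 0], [0, 0, 0.04], 1]
    - [[0.7, 0.4, 0], [0, 0, 0.029], 1]
    - [[0.5, 0.2, 0], [0, 0, 0], 1]

```text
t: 6.4
tcp_pos: [559.1, 45.2, 170.8]
ee_rot: [0.998, 0.059, 0.0, -0.0]
contact_force: [0.0, -0.5, -4.1]
grip_width: 0.106
grip_force: 50.0
```

send_rows:
  increments:
    - [[0, 0, 0], [0, 0, 0], 1]
    - [[0, 0, 0], [0, 0, 0], 1]

```text
t: 6.65
tcp_pos: [558.1, 44.5, 170.5]
ee_rot: [0.998, 0.058, -0.0, 0.0]
contact_force: [-1.3, -0.3, -2.7]
grip_width: 0.1
grip_force: 50.0
```

```bash
python3 - <<'E'
from h import *
c=cap('wrist'); save(c,'e.png',None,1.5); s=cap('side'); save(s,'f.png',(180,130,330,280),4)
o=robot.observe();print(o['tcp_pos'],R.from_quat(o['ee_rot']).as_matrix().round(4)[:,0],o['contact_force'],o['ft_torque'])
E
```

```text
[558.15808742  44.48375129 170.61178927] [ 9.932e-01  1.168e-01 -1.000e-04] [-0.34137769  0.39994182 -3.51550121] [ 0.00184285 -0.02278371 -0.04496059]
```

View pics/e.png

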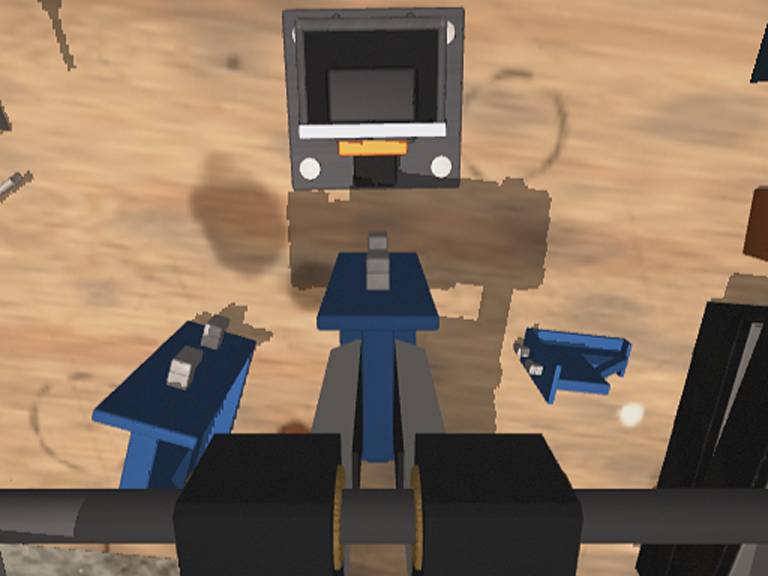

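View pics/f.png

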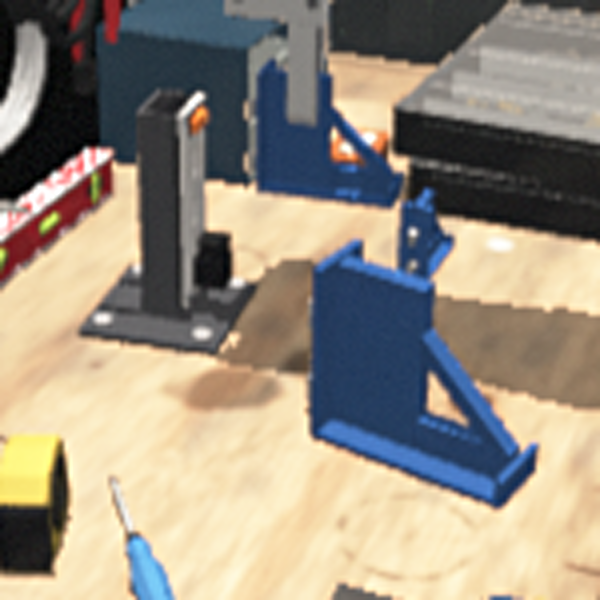

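The wrist view shows the bracket held square (plate edge (318,328)-(438,328), tabs at u≈378). The strip is at (299,131)-(446,129) with the orange latch at (373,147), so the strip is turned about 1° relative to the bracket. In the side view the bracket hangs level and stands clear in front of the stand.

```bash
python3 - <<'E'
from h import *
c=dict(np.load('wrist.npz')); P=pts(c); im=c['image'].astype(int); hsv=cv2.cvtColor(c['image'],cv2.COLOR_RGB2HSV)
o=robot.observe(); X=R.from_quat(o['ee_rot']).as_matrix()[:,0]; T=np.array(o['tcp_pos']); Y=np.array([-X[1],X[0],0])
def loc(p): d=np.asarray(p)-T; return np.array([d@X,d@Y,p[2]]).round(1)
m=(im.min(2)>150); m[:75]=0; m[97:]=0; m[:,:190]=0; m[:,305:]=0
n,l,s,_=cv2.connectedComponentsWithStats(m.astype(np.uint8)); i=1+s[1:,4].argmax(); m=l==i; print(s[i])
d=P[m]; print('strip z pct',np.percentile(d[:,2],[5,25,50,75,95]).round(1))
v,u=np.nonzero(m); z=np.median(d[:,2])
for f in(np.min,np.max):
    us=np.arange(u.min()+3,u.max()-2); vs=np.array([f(v[u==a]) for a in us]); k=np.polyfit(us,vs,1)
    off=-.5 if f is np.min else .5
    A=ray(c,u.min()-.5,np.polyval(k,u.min()-.5)+off,z);B=ray(c,u.max()+.5,np.polyval(k,u.max()+.5)+off,z)
    print('edge',loc(A),loc(B),'yaw rel',np.degrees(np.arctan2(*(loc(B)-loc(A))[:2]*[1,-1])))
g=cv2.inRange(hsv,(8,150,120),(25,255,255))>0; g[:85]=0; g[110:]=0; g[:,:215]=0; g[:,285:]=0
q=P[g]; print('latch z',np.percentile(q[:,2],[5,50,95]),g.sum(),loc(q.mean(0)))
# pad (black) top
q=P[104:122,238:264].reshape(-1,3); print('pad z',np.percentile(q[:,2],[10,50,90]).round(1))
# bracket plate
b=cv2.inRange(hsv,(105,120,30),(125,255,255))>0; b[:150]=0;b[222:]=0;b[:,:205]=0;b[:,298:]=0
q=P[b]; zt=np.percentile(q[:,2],99); print('plate top z',zt,'expected',T[2]-53+90)
k=q[q[:,2]>zt-4]; print('plate top loc',loc(k.mean(0)),[loc(k[j]) for j in((k@Y).argmin(),(k@Y).argmax(),(k@X).argmax())])
for uv in((317/1.5,329/1.5),(439/1.5,329/1.5),(317/1.5,317/1.5),(439/1.5,317/1.5)): print(loc(ray(c,*uv,T[2]+37)))
E
```

```text
[199  82  98  11 882]
strip z pct [168.2 171.6 172.2 172.6 173.2]
edge [ 84.8  25.  172.2] [ 85.5 -23.  172.2] yaw rel 0.8355042246909951
edge [ 80.6  25.2 172.2] [ 81.3 -23.2 172.2] yaw rel 0.8286001978259584
latch z [164.04400436 165.12994441 166.18524508] 446 [ 77.4   0.8 165.2]
pad z [68.4 69.3 70.3]
plate top z 208.0726088582124 expected 207.61178926899484
plate top loc [ 29.7  -1.  208.7] [array([ 30.5, -18.4, 205.4]), array([ 30.8,  16.6, 204.7]), array([ 80.2,  -0.8, 348.9])]
[ 27.   16.7 207.6]
[ 26.9 -19.  207.6]
[ 30.7  16.5 207.6]
[ 30.7 -18.8 207.6]
```

send_rows:
  increments:
    - [[0, 0.036, -0.6], [0, 0, 0.0046], 1]
    - [[0, 0, -0.8], [0, 0, 0], 1]
    - [[0, 0, -0.476], [0, 0, 0], 1]
    - [[0.5, 0.066, 0], [0, 0, 0], 1]
    - [[0.5, 0.066, 0], [0, 0, 0], 1]

```text
t: 7.38
tcp_pos: [583.8, 49.0, 123.0]
ee_rot: [0.998, 0.066, -0.0, -0.0]
contact_force: [-0.6, -0.1, -3.5]
grip_width: 0.105
grip_force: 50.0
```

send_rows:
  increments:
    - [[0.2, 0.026, 0], [0, 0, 0], 1]
    - [[0, 0, 0], [0, 0, 0], 1]
    - [[0, 0, 0], [0, 0, 0], 1]

```text
t: 7.75
tcp_pos: [588.2, 49.6, 123.5]
ee_rot: [0.998, 0.066, -0.0, -0.0]
contact_force: [-0.1, -0.1, -3.0]
grip_width: 0.098
grip_force: 50.0
```

```bash
python3 - <<'E'
from h import *
c=cap('wrist'); save(c,'g.png',(170,60,330,260),3)
o=robot.observe();print(o['tcp_pos'],R.from_quat(o['ee_rot']).as_matrix().round(4)[:,0],o['contact_force'],o['ft_torque'])
E
```

```text
[588.23414526  49.5797089  123.52911661] [ 9.912e-01  1.321e-01 -2.000e-04] [ 0.18954546  0.2106375  -3.31676131] [ 0.0288538  -0.03601932 -0.01263191]
```

View pics/g.png

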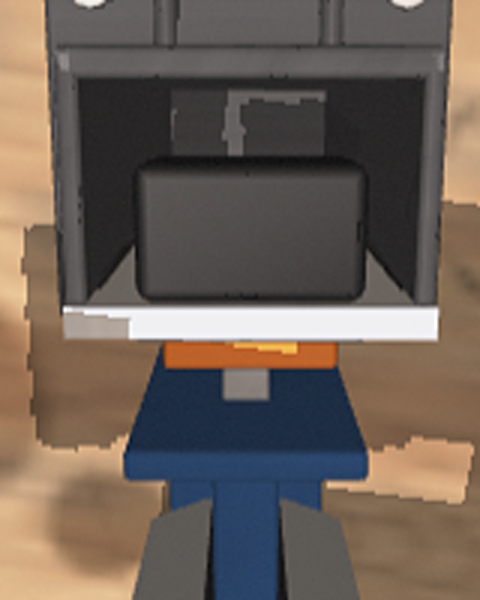

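The close view shows the strip centre at u≈250 and the tab at 246, so the bracket is about 1 mm to the left, which I'll correct. Next I'll advance gently.

send_rows:
  increments:
    - [[0.104, -0.023, 0], [0, 0, 0], 1]
    - [[0.1, 0.013, 0], [0, 0, 0], 1]
    - [[0.1, 0.013, 0], [0, 0, 0], 1]
    - [[0.1, 0.013, 0], [0, 0, 0], 1]
    - [[0, 0, 0], [0, 0, 0], 1]

```text
t: 8.43
tcp_pos: [598.8, 50.0, 123.4]
ee_rot: [0.998, 0.066, -0.0, -0.0]
contact_force: [0.8, -0.2, -3.5]
grip_width: 0.103
grip_force: 50.0
```

send_rows:
  increments:
    - [[0.08, 0.011, 0], [0, 0, 0], 1]
    - [[0, 0, 0], [0, 0, 0], 1]

```text
t: 8.68
tcp_pos: [600.8, 50.3, 123.6]
ee_rot: [0.998, 0.066, 0.0, 0.0]
contact_force: [0.3, 0.5, -4.0]
grip_width: 0.103
grip_force: 50.0
```

send_rows:
  increments:
    - [[0.06, 0.008, 0], [0, 0, 0], 1]
    - [[0, 0, 0], [0, 0, 0], 1]

```text
t: 8.93
tcp_pos: [602.1, 50.5, 123.5]
ee_rot: [0.998, 0.066, -0.0, -0.0]
contact_force: [-0.2, -0.8, -2.8]
grip_width: 0.105
grip_force: 50.0
```

send_rows:
  increments:
    - [[0.06, 0.008, 0], [0, 0, 0], 1]
    - [[0, 0, 0], [0, 0, 0], 1]

```text
t: 9.18
tcp_pos: [603.7, 50.7, 123.5]
ee_rot: [0.998, 0.066, -0.0, -0.0]
contact_force: [-1.2, 0.3, -2.2]
grip_width: 0.103
grip_force: 50.0
```

send_rows:
  increments:
    - [[0.06, 0.008, 0], [0, 0, 0], 1]
    - [[0, 0, 0], [0, 0, 0], 1]

```text
t: 9.43
tcp_pos: [605.2, 50.9, 123.5]
ee_rot: [0.998, 0.066, -0.0, 0.0]
contact_force: [-2.5, -0.0, -3.7]
grip_width: 0.105
grip_force: 50.0
```

send_rows:
  increments:
    - [[0.06, 0.008, 0], [0, 0, 0], 1]
    - [[0, 0, 0], [0, 0, 0], 1]

```text
t: 9.68
tcp_pos: [606.7, 51.1, 123.5]
ee_rot: [0.998, 0.066, -0.0, -0.0]
contact_force: [-1.5, 0.4, -3.2]
grip_width: 0.105
grip_force: 50.0
```

send_rows:
  increments:
    - [[0.04, 0.005, 0], [0, 0, 0], 1]
    - [[0, 0, 0], [0, 0, 0], 1]

```text
t: 9.93
tcp_pos: [607.7, 51.2, 123.5]
ee_rot: [0.998, 0.066, -0.0, -0.0]
contact_force: [-1.9, -0.1, -3.2]
grip_width: 0.103
grip_force: 50.0
```

send_rows:
  increments:
    - [[0.04, 0.005, 0], [0, 0, 0], 1]
    - [[0, 0, 0], [0, 0, 0], 1]

```text
t: 10.18
tcp_pos: [608.5, 51.3, 123.5]
ee_rot: [0.998, 0.066, -0.0, -0.0]
contact_force: [-4.9, -0.2, -2.2]
grip_width: 0.104
grip_force: 50.0
```

send_rows:
  increments:
    - [[0.02, 0.003, 0], [0, 0, 0], 1]
    - [[0, 0, -0.08], [0, 0, 0], 1]
    - [[0, 0, 0], [0, 0, 0], 1]

```text
t: 10.55
tcp_pos: [608.8, 51.4, 121.7]
ee_rot: [0.998, 0.066, -0.0, 0.0]
contact_force: [-7.3, -0.8, -0.6]
grip_width: 0.103
grip_force: 50.0
```

send_rows:
  increments:
    - [[0, 0, -0.06], [0, 0, 0], 1]
    - [[0, 0, 0], [0, 0, 0], 1]

```text
t: 10.8
tcp_pos: [608.9, 51.4, 120.5]
ee_rot: [0.998, 0.066, -0.0, 0.0]
contact_force: [-8.6, -1.5, 1.9]
grip_width: 0.106
grip_force: 50.0
```

send_rows:
  increments:
    - [[0, 0, -0.06], [0, 0, 0], 1]
    - [[0, 0, 0], [0, 0, 0], 1]

```text
t: 11.05
tcp_pos: [608.9, 51.4, 119.1]
ee_rot: [0.998, 0.066, -0.0, 0.0]
contact_force: [-8.9, -1.9, 2.8]
grip_width: 0.103
grip_force: 50.0
```

send_rows:
  increments:
    - [[0, 0, -0.06], [0, 0, 0], 1]
    - [[0, 0, 0], [0, 0, 0], 1]

```text
t: 11.3
tcp_pos: [609.0, 51.4, 117.8]
ee_rot: [0.998, 0.066, -0.0, 0.0]
contact_force: [-8.4, -1.2, 4.7]
grip_width: 0.105
grip_force: 50.0
```

send_rows:
  increments:
    - [[0, 0, -0.05], [0, 0, 0], 1]
    - [[0, 0, 0], [0, 0, 0], 1]

```text
t: 11.55
tcp_pos: [609.0, 51.4, 116.7]
ee_rot: [0.998, 0.066, -0.0, 0.0]
contact_force: [-8.9, -1.3, 6.8]
grip_width: 0.103
grip_force: 50.0
```

send_rows:
  increments:
    - [[0, 0, -0.03], [0, 0, 0], 1]
    - [[0, 0, 0], [0, 0, 0], 1]

```text
t: 11.8
tcp_pos: [609.1, 51.4, 116.2]
ee_rot: [0.998, 0.066, 0.0, 0.0]
contact_force: [-9.7, -1.7, 8.5]
grip_width: 0.106
grip_force: 50.0
```

send_rows:
  increments:
    - [[0, 0, -0.03], [0, 0, 0], 1]
    - [[0, 0, 0], [0, 0, 0], 1]

```text
t: 12.05
tcp_pos: [609.1, 51.4, 115.6]
ee_rot: [0.998, 0.066, 0.0, 0.0]
contact_force: [-10.8, -0.7, 9.3]
grip_width: 0.104
grip_force: 50.0
```

send_rows:
  increments:
    - [[0, 0, -0.03], [0, 0, 0], 1]
    - [[0, 0, 0], [0, 0, 0], 1]

```text
t: 12.3
tcp_pos: [609.3, 51.4, 115.5]
ee_rot: [0.998, 0.066, 0.001, 0.0]
contact_force: [-11.5, -0.9, 14.7]
grip_width: 0.104
grip_force: 50.0
```

```bash
python3 - <<'E'
from h import *
c=cap('wrist'); save(c,'i.png',(190,60,310,210),4)
o=robot.observe();print(o['tcp_pos'],o['contact_force'],o['ft_torque'])
E
```

```text
[609.33720752  51.41103007 115.5374558 ] [-11.43427804  -0.95535848  14.9110066 ] [-0.1031863   2.09208121 -0.08303242]
```

View pics/i.png

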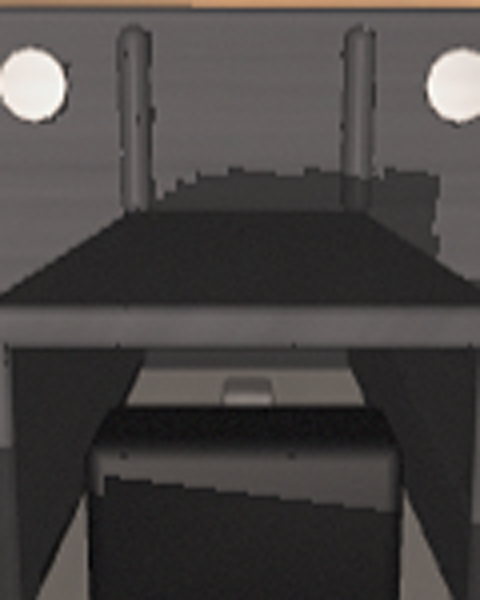

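That crop missed the latch and shows only the back of the stand. The jump in force at z=115.5 means the bracket has bottomed at S. I'll check the latch by its orange pixels.

```bash
python3 - <<'E'
from h import *
c=dict(np.load('wrist.npz'));P=pts(c);hsv=cv2.cvtColor(c['image'],cv2.COLOR_RGB2HSV)
m=cv2.inRange(hsv,(6,150,60),(25,255,255))>0
m[:, :190]=0;m[:,320:]=0;v,u=np.nonzero(m&(P[...,2]>140)&(P[...,2]<190));print(len(v),u.min() if len(u) else 0,u.max() if len(u) else 0,v.min() if len(v) else 0,v.max() if len(v) else 0)
X=np.array([.9914,.131,0]);o=robot.observe();q=P[v,u];l=(q-o['tcp_pos'])@X;print('latch along x from tcp',np.percentile(l,[1,50,99]),'z',np.percentile(q[:,2],[2,50,98]))
b=cv2.inRange(hsv,(105,120,20),(125,255,255))>0;b[:,:190]=0;b[:,320:]=0;q=P[b&(P[...,2]>140)&(P[...,2]<160)];l=(q-o['tcp_pos'])@X;print('plate',np.percentile(l,[1,50,99]),q[:,2].mean())
save(c,'j.png',(190,170,320,330),3.7)
E
```

```text
314 222 280 229 234
latch along x from tcp [25.02205973 26.49192847 27.74735107] z [163.90226434 165.04023324 166.20551829]
plate [-18.51912857   1.12457993  18.21589004] 150.01360332127012
```

View pics/j.png

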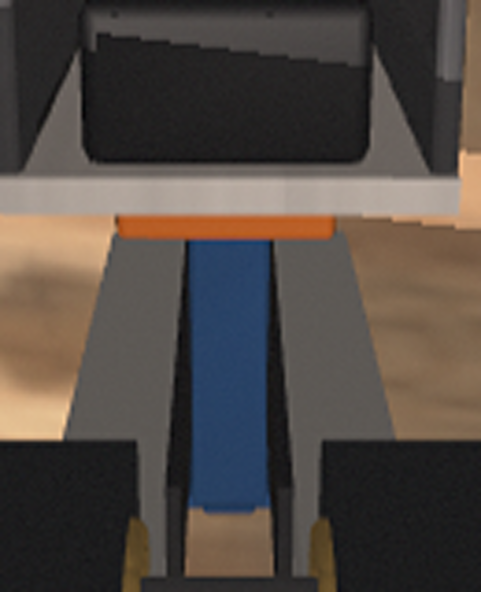

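The latch is out: the orange at (118-335,215-238) lies over the plate's top edge. Now I'll release.

send_rows:
  increments:
    - [[-0.02, 0, 0.03], [0, 0, 0], 1]
    - [[-0.01, 0, 0.02], [0, 0, 0], 1]
    - [[0, 0, 0], [0, 0, 0], 0.5]
    - [[0, 0, 0], [0, 0, 0], 0.5]
    - [[0, 0, 0], [0, 0, 0], 0.5]

```text
t: 12.98
tcp_pos: [608.6, 51.4, 114.9]
ee_rot: [0.998, 0.066, 0.0, -0.0]
contact_force: [-0.5, 1.0, 0.2]
grip_width: 0.386
grip_force: 0.0
```

send_rows:
  increments:
    - [[0, 0, 0], [0, 0, 0], 0.5]
    - [[0, 0, 0.4], [0, 0, 0], 0.5]
    - [[0, 0, 0.8], [0, 0, 0], 0.5]
    - [[0, 0, 1], [0, 0, 0], 0.5]
    - [[0, 0, 1], [0, 0, 0], 0.5]

```text
t: 13.6
tcp_pos: [608.5, 51.4, 196.4]
ee_rot: [0.998, 0.066, 0.0, -0.0]
contact_force: [0.5, 0.1, 0.5]
grip_width: 0.505
grip_force: 0.0
```

send_rows:
  increments:
    - [[0, 0, 1], [0, 0, 0], 0.5]
    - [[-1, 0, 0.4], [0, 0, 0], 0.5]
    - [[-1, 0, 0], [0, 0, 0], 0.5]
    - [[-1, 0, 0], [0, 0, 0], 0.5]
    - [[0, 0, 0], [0, 0, 0], 0.5]

```text
t: 14.22
tcp_pos: [532.9, 51.5, 231.0]
ee_rot: [0.998, 0.066, 0.001, 0.0]
contact_force: [1.3, 0.1, 1.1]
grip_width: 0.501
grip_force: 0.0
```

```bash
python3 - <<'E'
from h import *
c=cap('wrist'); s=cap('side')
a=cv2.resize(c['image'][20:270,120:400],(392,350)); b=cv2.resize(s['image'][130:280,170:340],(397,350)); cv2.imwrite('pics/k.png',np.hstack([a,b])[...,::-1])
o=robot.observe();print(o['t'],o['tcp_pos'],o['contact_force'])
E
```

```text
14.325 [533.99411591  51.38999316 230.52125712] [-0.66928095  0.73337298 -0.20472344]
```

View pics/k.png

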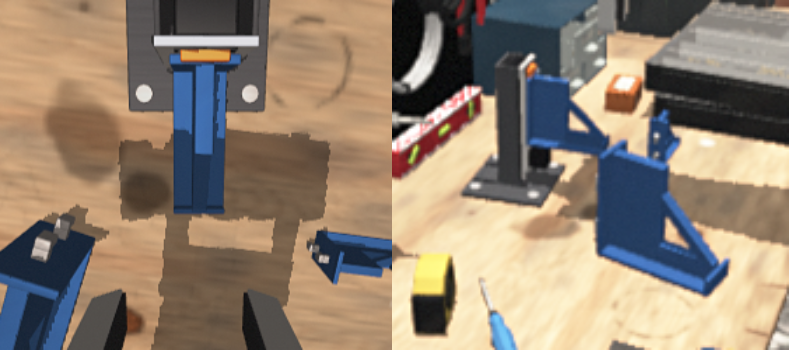

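The bracket hangs flush on the strip with the orange latch (205,55) over its top edge. The gripper is clear, and the box and tape haven't moved.

```bash
python3 -c "
from workcell import close_job
print(close_job())"
```

```text
the job is handed in; nothing more can be done
None
```

The blue bracket is mounted on the strip with the orange latch snapped out over its top edge; I released it and handed the job in at about 14 s, with the wrist force readings staying under 20 N.

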